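# Pack the brass candlestick and shut its box

### The job

Pick the brass candlestick out of the mixed tote and lay it gently, flat and lengthwise (front to back), in the wooden presentation box, reaching in under the half-open lid. Let go of it, then press the lid fully shut. Leave the other pieces in the tote where they lie.

Things in the scene. Friction and masses are not known exactly. Their poses are not given: they have to be found in the camera images.
- brass_candlestick: Brass (yellow) candlestick, 0.2 to 0.42 kg, 130 mm long: square foot 36 x 36 x 14, plain round stem 22 in diameter, round cup 36 in diameter x 22 long. Lies level on foot and cup, axis 18 mm above the tote floor. Origin on the axis at mid-length, near the centre of mass; the stem is clear from 43 mm footward to 36 mm cupward of it; own x along the axis towards the cup.
- black_candlestick: Black candlestick of the same shape and size, same origin and axes. Stays in the tote, loose.
- silver_candlestick: Silver-grey candlestick of the same shape and size, same origin and axes. Stays in the tote, loose.
- carved_mask: Small dark red-brown carved face, round, 72 mm across, 42 mm high, lying in the back (own +x) of the tote, the side near the robot. Origin: centre of its underside. Loose, stays.
- ceramic_jar: Blue jar with a dark lid, 56 mm across, 75 mm high, standing in the back (own +x) of the tote, the side near the robot. Origin: centre of its underside. Loose, stays.
- bin: Pale green open tote, fixed on the bench, 300 x 300 mm outside, 55 mm high, walls and floor 5 mm. Origin: centre of its underside; own +x is its back, near the robot. The three candlesticks lie side by side in its front (own -x, far from the robot), in any order, roughly along its x, about 80 mm apart, cups towards its back.
- box: Pale wooden presentation box, fixed on the bench, open at the top under its lid: 180 mm (own x, front to back) by 130 mm (own y) outside, 50 mm high, walls and floor 5 mm, dark red floor. Origin: centre of its underside; own -x is the front, which faces away from the robot; the hinge is on the robot's side. Box and tote may swap sides.
- box_in (a point): Centre of the box's inner floor, 5 mm above the bench; axes as the box. Room inside: 170 (x) x 120 (y) x 45 mm high.
- box_lid (a joint): Hinge of the box lid, rad: 0 = shut flat on the rim, grows as it opens. Starts 0.92 to 1.02 open, stops at 1.05, so it overhangs the box. A stiff hinge holds it where it is left; 1 to 2 N at the free edge moves it. Lid: flat pale wooden panel 180 x 130 x 7 mm, 0.15 kg.
- lid_hinge (a point): Point on the hinge axis at mid-width of the box: over the outside of the box's back (own +x) wall, 50.5 mm above the bench (the lid's underside at the hinge). Axes turn with the lid: x along the lid away from the free edge, z out of its top face; axes as the box when shut.
- lid_edge (a point): Middle of the lid's free (front) edge on its top face, 180 mm from the hinge and 7 mm above the underside; 57.5 mm above the bench when shut. Axes turn with the lid.

How it is judged:
By the outcome, as a careful person would: the job done as asked, in the order asked, and still so for the second after the job is handed in, with the robot touching nothing.
It also fails if it takes over 69 s, if anything falls off the work surface, if the arm or the gripper's body presses on something with over 40 N, if the wrist force passes 120 N, or if a joint passes its speed limit or range.

### The arm

A 7-joint arm with a two-finger parallel gripper is mounted at the origin on the work surface. World frame = base frame: x ahead of the robot, y to its left, z up, the work surface at z = 0. Lengths are in m, angles in rad, forces in N, time in s.
With the tool pointing down it reaches from about 0.425 to 0.95 m from the base axis. Payload 4.7 kg.
Tool frame: the origin (TCP) lies at the very end of the fingers, on their centre line; the grasp point (between the pads) lies 19 mm behind it (ctrl.pinch_z is the distance from the TCP to the grasp point, in m); z points along the fingers, y is the line along which they close (so a half turn about z gives the same grasp; the last joint's range is limited). The gripper opens to 85 mm and grips with 20 to 120 N. Pads are 22 mm wide; open, the fingers measure 114 mm over their backs; the gripper's body (76 mm by 85 mm) begins 54 mm behind the grasp point. The pads swing forward as they close: fully open they stand 13 mm farther back than shut.
Start: joints at [-1.263, 0.469, -0.049, 1.532, 0.024, 1.141, -0.082], TCP at [0.223, 0.637, 0.231] pointing down, gripper open.
Joint ranges: [-2.59, 2.59], [-0.33, 1.99], [-1.39, 1.29], [0.1, 2.45], [-1.04, 4.18], [0.21, 1.99], [-2.66, 2.66]. Speed limits (rad/s): [2.57, 2.57, 3.14, 3.14, 3.14, 3.14, 3.14].

### API

Orientations are given as [roll, pitch, yaw] about the fixed x, y, z axes, in that order (R = Rz(yaw) Ry(pitch) Rx(roll)).
In Python, from plant import ctrl gives the robot as it stands.
- The arm moves only by the shell command python3 steer.py 'ROWS' [OPENING] [FORCE]. ROWS is one flat JSON list of numbers that holds 1 to 10 rows one after another, with no inner brackets; each row has 6 numbers: dx, dy, dz in shares of the most that a row can go, 1 being 62.5 mm, then a rotation vector rx, ry, rz in units of 0.25 rad; each row shifts and turns the commanded pose from where the row before left it, along the tool's axes as they then stand; what a row does not reach is not made up. A row lasts 1/8 s, in which the tool goes at most 0.0625 m and 0.188 rad, less where a joint would pass 70% of its speed; a pose out of reach is approached as far as the arm can. OPENING is the finger opening in m, set as the command begins (- or left out keeps the last). The fingers move at their own pace and stop on an object; FORCE is the grip in N (left out, the last holds). Time passes only in rows, so rows that do not move let the fingers close. It prints the time, the measured TCP pose, the force, the opening and the grip force at its end. Input that does not fit is refused with a message, and nothing moves.
- ctrl.state(): the state, without advancing time (a new reading comes with each control period).
- ctrl.get_image(name): name is "scene" or "top"; returns a dict with "color" (480x640x3 uint8, blue, green, red), "vfov" (degrees; the focal length in pixels is half the picture's height over the tangent of half this angle, whatever the lens; pixels are square), "cx", "cy" (the principal point, pixels), "k1" (the pictures are not rectified: a ray, as slopes to the right and down, at radius r is drawn at 1 + k1 r^2 times it, then the intrinsics apply), "extrinsics" (4x4, takes a point from world to camera coordinates). Camera axes: x right, y up, looking along -z (the intrinsics and any distortion apply to the point x, -y, -z); pixel columns grow to the right and rows downward; lengths in m; the calibration is good to about 2 mm. A picture is of the moment at which its call begins. There is no depth.
- ctrl.hand_in(): hands the job in; it is judged then, once.
The state is a dict: "clock": time; "joint_pos": joint angles; "dq": joint speeds; "joint_efforts": joint torques, N m; "ee_pos": TCP position; "tcp_rot": TCP orientation; "ft_force": force on the tool from outside, world axes, zero at the start; "wrist_torque": the same for the moment, N m; "grip_width": finger opening in m; "finger_force": force on a finger pad.
Only numpy, scipy, OpenCV 4.12 (cv2) and the standard library are available. Lean on these libraries where they do the work, as an engineer would, in place of code of your own. Each camera call takes 0.05 s, during which the arm holds its last target. There are 200 camera calls.

## Working session

There is one attempt and no reset: what is moved stays moved. The work goes in short steps, Python scripts to look and compute and a shell command to move; the robot and the scene stay as the last step left them, time stands still between calls to the robot, and variables do not carry over. Pictures are saved under pics/ and viewed, at most 10 in all, crops included, and the job is handed in when it is done.

```bash
ls; mkdir -p pics; python3 - <<'E'
from plant import ctrl
import cv2,json,numpy as np
s=ctrl.state(); print(s, ctrl.pinch_z)
for n in("scene","top"):
    d=ctrl.get_image(n); cv2.imwrite(f"pics/{n}0.png",d["color"]); print(n,d["vfov"],d["cx"],d["cy"],d["k1"],np.round(d["extrinsics"],4).tolist())
E
```

```text
pics
plant.py
steer.py
{'clock': 0.0, 'joint_pos': array([-1.26290676,  0.4694739 , -0.04857483,  1.53369691,  0.0241403 ,
        1.14100218, -0.08229391]), 'dq': array([ 5.50230732e-04,  3.92684843e-04, -7.96689936e-04,  4.30551531e-04,
       -7.86002708e-04, -1.75379721e-03,  7.28165625e-05]), 'joint_efforts': array([ 4.94534306e-04, -5.10303819e+01, -4.60225786e-02, -2.37712079e+01,
        1.08409571e-02,  7.45371566e-03,  4.51231790e-05]), 'ee_pos': array([0.22287797, 0.6365209 , 0.23023823]), 'tcp_rot': array([-3.13960261e+00,  1.19081275e-04,  2.80483988e+00]), 'ft_force': array([-0.4803722 , -0.19270011, -0.2266839 ]), 'wrist_torque': array([-0.0251986 ,  0.0402449 ,  0.04694409]), 'finger_force': 0.0, 'grip_width': 0.08566706053591815} 0.0187
scene 55.733494864538315 320.71818234651977 242.06750142233415 -0.06379554546888536 [[0.1923, 0.9813, -0.0048, -0.0779], [-0.8392, 0.1669, 0.5176, 0.4234], [0.5088, -0.0955, 0.8556, -1.1024], [0.0, 0.0, 0.0, 1.0]]
top 57.27040612483602 318.1302737619594 238.99153919608702 -0.013945612738200776 [[0.029, -0.9995, -0.0109, -0.0113], [0.994, 0.0277, 0.1056, -0.5823], [-0.1052, -0.0139, 0.9943, -0.6897], [0.0, 0.0, 0.0, 1.0]]
```

View pics/scene0.png

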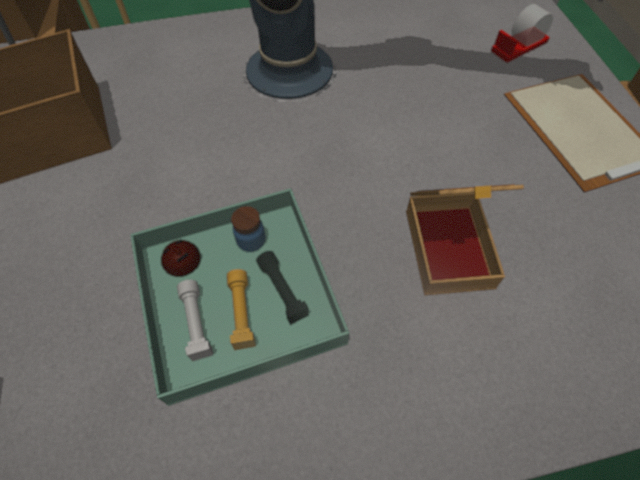

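View pics/top0.png

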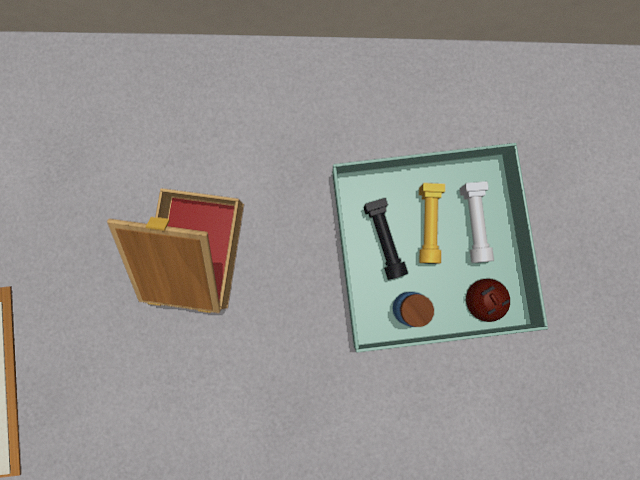

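The overview shows the brass stick as the middle of three in the tote: top image about (432,222), scene image about (239,308). The box is at top (180,250) and scene (457,243), with its lid leaning over it. Next I'll enlarge both.

```bash
cat > h.py <<'E'
import numpy as np,cv2
from scipy.optimize import least_squares
from scipy.spatial.transform import Rotation as R
def proj(d,P):
    P=np.atleast_2d(P); E=d["extrinsics"]; c=P@E[:3,:3].T+E[:3,3]
    s=np.c_[c[:,0],-c[:,1]]/-c[:,2:]; s=s*(1+d["k1"]*(s**2).sum(1,keepdims=True))
    f=240/np.tan(np.radians(d["vfov"]/2)); return s*f+[d["cx"],d["cy"]]
def tri(obs): # [(d,(u,v)),...]
    f=lambda p:np.concatenate([(proj(d,p)[0]-uv) for d,uv in obs])
    r=least_squares(f,[.6,0,.03]); return r.x,np.abs(r.fun).max()
def crop(img,x0,y0,x1,y1,k):
    c=cv2.resize(img[y0:y1,x0:x1],None,fx=k,fy=k,interpolation=cv2.INTER_CUBIC)
    for u in range((x0+9)//10*10,x1,10):
        cv2.line(c,((u-x0)*k,0),((u-x0)*k,6 if u%50 else 16),(255,255,255),1)
        if u%20==0: cv2.putText(c,str(u),((u-x0)*k-10,26),0,.35,(0,255,255),1)
    for v in range((y0+9)//10*10,y1,10):
        cv2.line(c,(0,(v-y0)*k),(6,(v-y0)*k),(255,255,255),1)
        if v%20==0: cv2.putText(c,str(v),(8,(v-y0)*k+4),0,.35,(0,255,255),1)
    return c
def mont(name,cs):
    H=max(c.shape[0] for c in cs); cs=[cv2.copyMakeBorder(c,0,H-c.shape[0],0,2,cv2.BORDER_CONSTANT) for c in cs]
    m=np.hstack(cs); assert m.shape[0]<=600 and m.shape[1]<=800,m.shape; cv2.imwrite(name,m)
E
python3 - <<'E'
from h import *
from plant import ctrl
import pickle
D={n:ctrl.get_image(n) for n in("scene","top")}; pickle.dump(D,open("D0.pkl","wb"))
t,s=D["top"]["color"],D["scene"]["color"]
mont("pics/box0.png",[crop(t,103,183,248,320,3),crop(s,403,178,525,300,3)])
mont("pics/stick0.png",[crop(t,405,172,460,272,6),crop(s,215,262,265,355,6)])
E
```

```text
Traceback (most recent call last):
  File "h.py", line 22, in mont
    m=np.hstack(cs); assert m.shape[0]<=600 and m.shape[1]<=800,m.shape; cv2.imwrite(name,m)
                            ^^^^^^^^^^^^^^^^^^^^^^^^^^^^^^^^^^^
AssertionError: (411, 805, 3)
```

```bash
python3 - <<'E'
from h import *
import pickle
D=pickle.load(open("D0.pkl","rb"))
t,s=D["top"]["color"],D["scene"]["color"]
mont("pics/box0.png",[crop(t,103,183,246,320,3),crop(s,404,178,525,300,3)])
mont("pics/stick0.png",[crop(t,405,172,460,272,6),crop(s,215,262,265,355,6)])
E
```

```text
(no output)
```

View pics/box0.png

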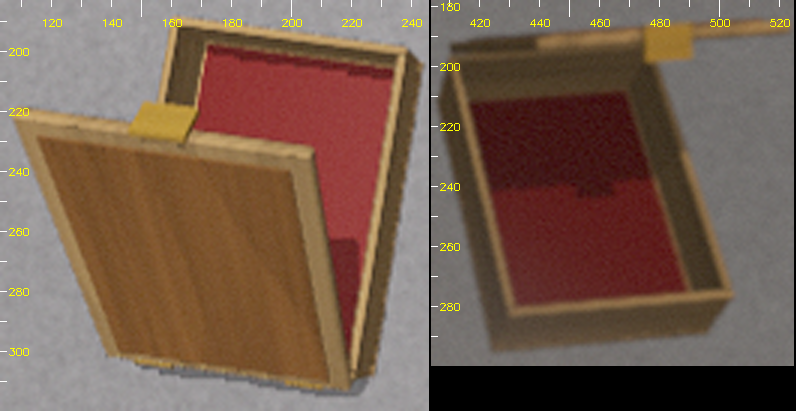

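View pics/stick0.png

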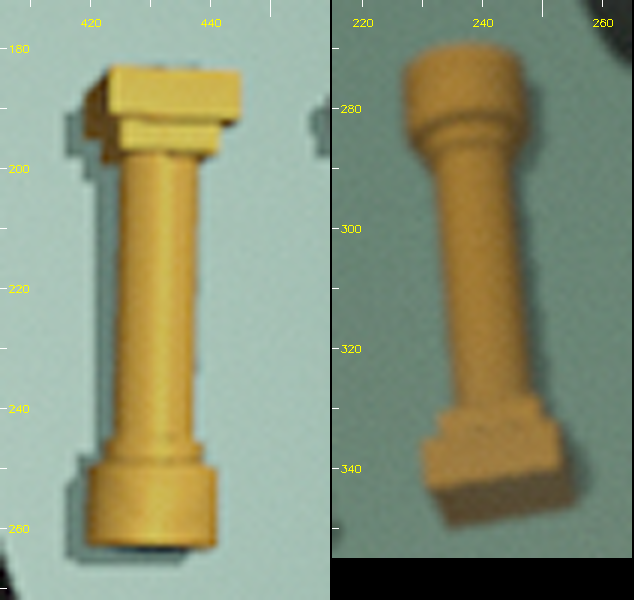

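Top crop: the box's front rim corners are at about (161,190) and (239,199), the lid's front corners at (109,219) and (207,232), and the handle at (157,223). Scene crop: front rim corners (504,276) and (431,283), handle (483,192). The brass foot's front top edge runs (423,183)–(445,184) in top and (253,340)–(233,343) in scene. I also read the stem line off both views.

```bash
cat > m.py <<'E'
from h import *
import pickle
D=pickle.load(open("D0.pkl","rb")); t,s=D["top"],D["scene"]
np.set_printoptions(precision=4,suppress=True)
pts={"F+Y":((161.3,190.3),(504.3,275.7)),"F-Y":((239,198.7),(431.3,283)),"lid+Y":((108.7,219.5),(522.5,187)),"lid-Y":((207,232.3),(410.5,193)),
"footL":((445,183.7),(233.3,343.2)),"footR":((423,182.8),(253.3,340)),
"binF-y":((515.5,145.5),(161.5,399)),"binF+y":((333,167.5),(348,335)),"binB+y":((356,350.5),(291,193)),"binB-y":((546,326),(135,237))}
for k,(a,b) in pts.items(): print(k,*tri([(t,a),(s,b)]))
# stem axis: two points at stations, line seen in both
def res(p):
    o=[]
    for d,ab in((t,((431.4,205.3),(430.75,238.7))),(s,((239,295.3),(241.3,325.3)))):
        q=proj(d,[[.62,p[0],p[2]],[.72,p[1],p[2]]]); dr=q[1]-q[0]; n=np.array([-dr[1],dr[0]])/np.linalg.norm(dr)
        o+=[n@(np.array(w)-q[0]) for w in ab]
    return o
r=least_squares(res,[-.1,-.1,.02]); print("stem y@.62,y@.72,z",r.x,np.abs(r.fun).max(), "yaw",np.arctan2(r.x[1]-r.x[0],.1))
# box fit: x,y,yaw of box, lid angle
def boxpts(p):
    B=np.array([p[0],p[1],0]); Rb=R.from_euler('z',p[2]); w=lambda v:B+Rb.apply(v)
    L=lambda v:w(np.array([.09,0,.0505])+R.from_euler('y',p[3]).apply(v))
    return np.array([w([-.09,.065,.05]),w([-.09,-.065,.05]),L([-.18,.065,.007]),L([-.18,-.065,.007]),w([.09,-.065,.05])])
def bres(p):
    q=boxpts(p); o=[]
    for i,k in enumerate(("F+Y","F-Y","lid+Y","lid-Y")):
        o+=list(proj(t,q[i])[0]-pts[k][0]); 
        if i<2:o+=list(proj(s,q[i])[0]-pts[k][1])
    return o
b=least_squares(bres,[.6,.3,0.1,.97]); print("box",b.x,np.array(b.fun)); print(boxpts(b.x))
E
python3 m.py
```

```text
F+Y [0.6538 0.2644 0.0469] 0.9147573876045385
F-Y [0.643  0.1371 0.0492] 1.5034552843306983
lid+Y [0.5824 0.271  0.1966] 0.07808579160848694
lid-Y [0.5647 0.1261 0.1992] 15.881692912727999
footL [ 0.6785 -0.1957  0.0416] 2.269752069700644
footR [ 0.6791 -0.1625  0.0394] 0.8961693443637273
binF-y [ 0.7447 -0.3087  0.0458] 3.1848665417899156
binF+y [ 0.7004 -0.015   0.0408] 0.5579127123040735
binB+y [ 0.4066 -0.0588  0.0393] 0.7408956461380285
binB-y [ 0.4545 -0.3497  0.0515] 3.040463462273493
stem y@.62,y@.72,z [-0.1746 -0.1773  0.0513] 0.14674452343106048 yaw -0.02649676788253788
box [ 0.7146  0.214  -0.0817  0.1092] [-15.8052  13.2898   6.0577 -15.0123 -14.2612  13.4627   5.2918 -14.433
  30.0203 -20.2839  14.018  -24.2036]
[[0.6302 0.2861 0.05  ]
 [0.6196 0.1566 0.05  ]
 [0.632  0.286  0.0771]
 [0.6214 0.1564 0.0771]
 [0.799  0.1419 0.05  ]]
```

```bash
sed -i 's/("F+Y","F-Y","lid+Y","lid-Y")/("F-Y","F+Y","lid-Y","lid+Y")/; s/\[.6,.3,0.1,.97\]/[.56,.2,3.06,.97]/' m.py; cat >> m.py <<'E'
print('---')
def rect(p,a,bb,z): return np.array([p[0],p[1],0])+R.from_euler('z',p[2]).apply([[-a,bb,z],[-a,-bb,z],[a,-bb,z],[a,bb,z]])
ks=("binF-y","binF+y","binB+y","binB-y")
def fr(p): q=rect(p,.15,.15,.055); return np.concatenate([(proj(d,q)-[pts[k][i] for k in ks]).ravel() for i,d in((0,t),(1,s))])
c=least_squares(fr,[.57,-.18,3.0]); print("bin",c.x,c.fun.reshape(2,-1))
# stick: x,y,yaw,z ; own x to cup (toward robot). foot front top corners + stem lines + cup end
def sr(p,z=None):
    z=p[3]; Rz=R.from_euler('z',p[2]); w=lambda v:np.array([p[0],p[1],z])+Rz.apply(v); o=[]
    q=w([[-.065,.018,.018],[-.065,-.018,.018]])
    for i,d in((0,t),(1,s)): o+=list((proj(d,q)-[pts["footL"][i],pts["footR"][i]]).ravel())
    for d,ab in((t,((431.4,205.3),(430.75,238.7))),(s,((239,295.3),(241.3,325.3)))):
        q=proj(d,w([[-.04,0,0],[.03,0,0]])); dr=q[1]-q[0]; n=np.array([-dr[1],dr[0]])/np.linalg.norm(dr)
        o+=[n@(np.array(v)-q[0]) for v in ab]
    th=np.linspace(0,2*np.pi,40); ring=w(np.c_[.065+0*th,.018*np.cos(th),.018*np.sin(th)])
    o+=[proj(t,ring)[:,1].max()-263.2, proj(s,ring)[:,1].min()-269.5]
    return o
k=least_squares(sr,[.62,-.175,3.1,.023]); print("stick",k.x,np.array(k.fun))
E
python3 m.py
```

```text
F+Y [0.6538 0.2644 0.0469] 0.9147573876045385
F-Y [0.643  0.1371 0.0492] 1.5034552843306983
lid+Y [0.5824 0.271  0.1966] 0.07808579160848694
lid-Y [0.5647 0.1261 0.1992] 15.881692912727999
footL [ 0.6785 -0.1957  0.0416] 2.269752069700644
footR [ 0.6791 -0.1625  0.0394] 0.8961693443637273
binF-y [ 0.7447 -0.3087  0.0458] 3.1848665417899156
binF+y [ 0.7004 -0.015   0.0408] 0.5579127123040735
binB+y [ 0.4066 -0.0588  0.0393] 0.7408956461380285
binB-y [ 0.4545 -0.3497  0.0515] 3.040463462273493
stem y@.62,y@.72,z [-0.1746 -0.1773  0.0513] 0.14674452343106048 yaw -0.02649676788253788
box [0.559  0.2091 3.0451 0.8951] [-0.6855 -0.0679 -2.3317 -0.2981 -1.9188 -1.3051  0.3191 -0.2195  1.1337
 -0.0884 -0.5068  0.2315]
[[0.6423 0.1357 0.05  ]
 [0.6548 0.2651 0.05  ]
 [0.5697 0.1428 0.1953]
 [0.5823 0.2722 0.1953]
 [0.4756 0.2825 0.05  ]]
---
bin [ 0.5777 -0.1819  3.2897] [[-1.1763 -4.4894 -2.5283 -4.6774 -1.8333  0.8641  0.3898  1.7777]
 [-4.4941  0.4102  2.6481 -1.4272  0.4216 -5.1863 -5.2636 -2.9647]]
stick [ 0.614  -0.1794  3.1408  0.0225] [-1.3681 -0.6254 -1.3957 -0.3317 -3.214   0.52   -0.3138 -0.4563 -1.4888
 -0.929   1.3331  0.2645  0.1994 -0.5407]
```

```bash
sed -i 's/L(\[-.18,.065,.007\]),L(\[-.18,-.065,.007\])/L([-.18,.065,0]),L([-.18,-.065,0])/' m.py; python3 m.py | grep -A3 '^box'
cat > go.py <<'E'
# usage: go.py x y z yaw tilt : remaining move to a pose, in present tool axes (translation) and rotation vector
import sys; from h import *; from plant import ctrl
np.set_printoptions(precision=4,suppress=True)
x,y,z,yaw,tilt=map(float,sys.argv[1:6]); s=ctrl.state()
C=R.from_euler('xyz',s["tcp_rot"]); T=R.from_euler('z',yaw)*R.from_euler('x',np.pi)*R.from_euler('y',tilt)
d=np.array([x,y,z])-s["ee_pos"]
print("tool d now",C.inv().apply(d),"tool d after turn",T.inv().apply(d),"rotvec",(C.inv()*T).as_rotvec(),"q",s["joint_pos"],"ft",s["ft_force"])
E
python3 go.py .605 -.18 .30 3.1416 .5236; python3 go.py .605 -.18 .30 3.1416 0
```

```text
box [0.559  0.2091 3.0448 0.9335] [-0.6995 -0.066  -2.3194 -0.3025 -1.93   -1.3196  0.3355 -0.2093  1.1373
 -0.068  -0.4703  0.2344]
[[0.6423 0.1358 0.05  ]
 [0.6548 0.2651 0.05  ]
tool d now [-0.6305 -0.6447 -0.0686] tool d after turn [-0.2962 -0.8168 -0.2511] rotvec [ 0.087   0.5184 -0.3293] q [-1.2629  0.4692 -0.0486  1.5332  0.0241  1.141  -0.0823] ft [-0.394  -0.4095  0.4644]
tool d now [-0.6305 -0.6447 -0.0686] tool d after turn [-0.3821 -0.8168 -0.0694] rotvec [-0.0012 -0.0002 -0.3368] q [-1.2629  0.4692 -0.0486  1.5332  0.0241  1.141  -0.0823] ft [-0.394  -0.4095  0.4644]
```
Move: up .07 (2 rows of -.035 z), then yaw 2 rows -.168; then translation with no tilt: d = (-.382,-.817,0): norm .902 → 15 rows of (-.0255,-.0545,0) norm .060. Do 2+10... max 10 rows per command. Radius .476 path ok.

Units first: shifts go in shares of 62.5 mm and turns go in units of 0.25 rad. So -0.0545 m is -0.872, -0.035 m is -0.56, -0.168 rad is -0.672.

```bash
python3 steer.py '[0,0,-0.56,0,0,0,0,0,-0.56,0,0,-0.672,0,0,0,0,0,-0.672,-0.408,-0.872,0,0,0,0,-0.408,-0.872,0,0,0,0,-0.408,-0.872,0,0,0,0,-0.408,-0.872,0,0,0,0,-0.408,-0.872,0,0,0,0,-0.408,-0.872,0,0,0,0,-0.408,-0.872,0,0,0,0]' .05 60; python3 steer.py '[-0.408,-0.872,0,0,0,0,-0.408,-0.872,0,0,0,0,-0.408,-0.872,0,0,0,0,-0.408,-0.872,0,0,0,0,-0.408,-0.872,0,0,0,0,-0.408,-0.872,0,0,0,0,-0.408,-0.872,0,0,0,0,-0.408,-0.872,0,0,0,0,0,0,0,0,0,0]'; python3 go.py .605 -.18 .30 3.1416 .5236
```

```text
clock: 1.45
ee_pos: [0.4017, 0.2535, 0.3014]
tcp_rot: [3.141, 0.0, 3.141]
ft_force: [0.5, 0.9, -0.2]
grip_width: 0.05
finger_force: 0.0
clock: 2.58
ee_pos: [0.6046, -0.1866, 0.3005]
tcp_rot: [-3.138, -0.001, 3.132]
ft_force: [-0.2, 1.0, 0.1]
grip_width: 0.05
finger_force: 0.0
tool d now [-0.0003  0.0066  0.0004] tool d after turn [-0.0006  0.0066  0.0002] rotvec [-0.001   0.5223 -0.0099] q [-0.0969  0.3658  0.449   1.5725 -0.1609  1.241   1.94  ] ft [-0.2109  0.9897  0.0634]
```

```bash
python3 steer.py '[0,0.1056,0,0,0.698,-0.04,0,0,0,0,0.698,0,0,0,0,0,0.698,0,0,0,0,0,0,0,0,0,0,0,0,0]'; python3 go.py .605 -.18 .08 3.1416 .5236
```

```text
clock: 3.2
ee_pos: [0.6045, -0.1739, 0.3016]
tcp_rot: [3.141, -0.523, -3.132]
ft_force: [-0.7, -0.6, 0.4]
grip_width: 0.0501
finger_force: 0.0
tool d now [-0.1109 -0.0063  0.1918] tool d after turn [-0.1112 -0.0061  0.1917] rotvec [-0.004   0.0011  0.0085] q [-0.0794  0.6534  0.4514  1.2263 -0.0922  1.811   1.9375] ft [-0.6796 -0.5588  0.4052]
```

```bash
python3 steer.py '[-0.4448,-0.0256,0.768,0,0,0.034,-0.4448,-0.0256,0.768,0,0,0,-0.4448,-0.0256,0.768,0,0,0,-0.4448,-0.0256,0.768,0,0,0,0,0,0,0,0,0,0,0,0,0,0,0]'; python3 go.py .605 -.18 .0138 3.1416 .5236; python3 - <<'E'
from h import *
from plant import ctrl
t=ctrl.get_image("top");s=ctrl.get_image("scene")
e=ctrl.state(); print(e["ee_pos"],proj(t,e["ee_pos"]),proj(s,e["ee_pos"]))
mont("pics/pre.png",[crop(t["color"],360,140,510,290,3),crop(s["color"],150,220,290,370,2)])
E
```

```text
clock: 3.95
ee_pos: [0.6064, -0.1817, 0.0829]
tcp_rot: [-3.136, -0.519, 3.14]
ft_force: [0.3, -0.1, 0.0]
grip_width: 0.0498
finger_force: 0.0
tool d now [-0.0331  0.002   0.0607] tool d after turn [-0.0334  0.0017  0.0605] rotvec [-0.0046  0.0049 -0.001 ] q [-0.058   0.8385  0.4087  1.4093 -0.1489  1.4475  1.9292] ft [ 0.2962 -0.1381  0.0454]
[ 0.60697814 -0.18170928  0.08313694] [[440.97997684 222.69401135]] [[230.97624846 289.08110849]]
```

View pics/pre.png

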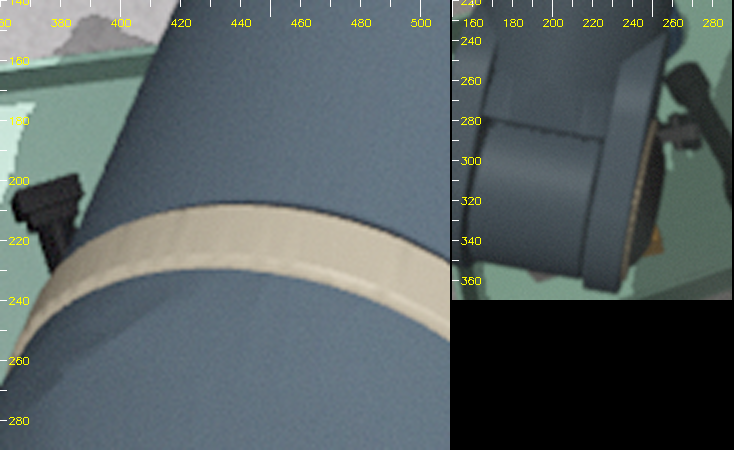

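The arm hides the stick in both views (only the black foot at top (376,190) and a bit of brass at scene (258,345) show). I'll go down on the measured pose, watching the force.

Scaled: 0.0151 m is 0.2416, -0.0083 m is -0.1328, -0.004 rad is -0.016.

```bash
python3 steer.py '[-0.1328,0.0064,0.2416,0,0.008,0,-0.1328,0.0064,0.2416,-0.016,0.008,0,-0.1328,0.0064,0.2416,0,0,0,0,0,0,0,0,0,0,0,0,0,0,0]'; python3 go.py .605 -.18 .0138 3.1416 .5236
```

```text
clock: 4.68
ee_pos: [0.6041, -0.1801, 0.0276]
tcp_rot: [-3.141, -0.528, 3.141]
ft_force: [0.4, -0.4, 0.3]
grip_width: 0.0498
finger_force: 0.0
tool d now [-0.0077  0.0001  0.0115] tool d after turn [-0.0077  0.0001  0.0115] rotvec [-0.     -0.0042 -0.0003] q [-0.0499  0.903   0.3926  1.4267 -0.1674  1.3772  1.929 ] ft [ 0.3587 -0.3877  0.2787]
```

Scaled: 0.0057 m is 0.0912, -0.0038 m is -0.0608, -0.004 rad is -0.016.

```bash
python3 steer.py '[-0.0608,0,0.0912,0,-0.016,0,-0.0608,0,0.0912,0,0,0,0,0,0,0,0,0,0,0,0,0,0,0]'; python3 go.py .605 -.18 .0138 3.1416 .5236
```

```text
clock: 5.18
ee_pos: [0.605, -0.1799, 0.0141]
tcp_rot: [3.142, -0.523, 3.141]
ft_force: [0.4, 0.9, 0.0]
grip_width: 0.05
finger_force: 0.0
tool d now [-0.0002 -0.0001  0.0002] tool d after turn [-0.0002 -0.0001  0.0002] rotvec [ 0.0002  0.0002 -0.0001] q [-0.0478  0.9179  0.3884  1.4299 -0.1728  1.3553  1.929 ] ft [0.3599 0.8877 0.031 ]
```

```bash
python3 steer.py '[0,0,0,0,0,0,0,0,0,0,0,0,0,0,0,0,0,0,0,0,0,0,0,0,0,0,0,0,0,0,0,0,0,0,0,0]' 0 60; python3 steer.py '[0,0,0,0,0,0,0,0,0,0,0,0]'; python3 go.py .605 -.18 .045 3.1416 .5236
```

```text
clock: 5.92
ee_pos: [0.6052, -0.18, 0.0145]
tcp_rot: [-3.142, -0.523, 3.141]
ft_force: [1.3, 0.3, 3.2]
grip_width: 0.02
finger_force: 58.9
clock: 6.18
ee_pos: [0.6052, -0.18, 0.0145]
tcp_rot: [-3.142, -0.523, 3.141]
ft_force: [1.5, 0.1, 4.6]
grip_width: 0.0196
finger_force: 59.0
tool d now [ 0.0154  0.     -0.0263] tool d after turn [ 0.0154  0.     -0.0263] rotvec [ 0.      0.0007 -0.0001] q [-0.0478  0.9175  0.3885  1.4295 -0.1726  1.3555  1.929 ] ft [1.4805 0.1221 4.5855]
```

Scaled: -0.0066 m is -0.1056, 0.0039 m is 0.0624.

```bash
python3 steer.py '[0.0624,0,-0.1056,0,0,0,0.0624,0,-0.1056,0,0,0,0.0624,0,-0.1056,0,0,0,0.0624,0,-0.1056,0,0,0,0,0,0,0,0,0,0,0,0,0,0,0,0,0,0,0,0,0]'; python3 -c "
from plant import ctrl; s=ctrl.state(); print(s['ft_force'],s['wrist_torque'])"; python3 go.py .605 -.18 .25 3.1416 .5236
```

```text
clock: 7.05
ee_pos: [0.6044, -0.1798, 0.0444]
tcp_rot: [3.141, -0.524, 3.142]
ft_force: [0.1, -0.3, -3.2]
grip_width: 0.0199
finger_force: 58.7
[ 0.06634638 -0.34839769 -3.22743568] [ 0.02682681 -0.78389937  0.01906103]
tool d now [ 0.1024 -0.0001 -0.1783] tool d after turn [ 0.1023 -0.0002 -0.1784] rotvec [ 0.0004 -0.0005 -0.    ] q [-0.0524  0.8815  0.3966  1.4249 -0.1631  1.3966  1.9292] ft [ 0.0663 -0.3484 -3.2274]
```

Scaled: -0.0355 m is -0.568, 0.0205 m is 0.328.

```bash
python3 steer.py '[0.328,0,-0.568,0,0,0,0.328,0,-0.568,0,0,0,0.328,0,-0.568,0,0,0,0.328,0,-0.568,0,0,0,0,0,0,0,0,0]'; python3 go.py .649 .2003 .22 3.045 .5236
```

```text
clock: 7.68
ee_pos: [0.606, -0.1809, 0.212]
tcp_rot: [-3.14, -0.517, 3.14]
ft_force: [0.2, 0.1, -3.5]
grip_width: 0.02
finger_force: 59.1
tool d now [-0.033   0.3812 -0.0287] tool d after turn [-0.0012  0.3836 -0.0099] rotvec [-0.0493  0.007   0.0826] q [-0.0695  0.7153  0.4383  1.323  -0.1146  1.6507  1.9319] ft [ 0.1921  0.1377 -3.4851]
```

```bash
python3 steer.py '[-0.0656,0.7632,-0.0576,0,0,0,-0.0656,0.7632,-0.0576,0,0,0,-0.0656,0.7632,-0.0576,0,0,0,-0.0656,0.7632,-0.0576,0,0,0,-0.0656,0.7632,-0.0576,0,0,0,-0.0656,0.7632,-0.0576,0,0,0,-0.0656,0.7632,-0.0576,0,0,0,-0.0656,0.7632,-0.0576,0,0,0,0,0,0,-0.098,0.014,0.1652,0,0,0,-0.098,0.014,0.1652]'; python3 steer.py '[0,0,0,0,0,0,0,0,0,0,0,0]'; python3 go.py .649 .2003 .1215 3.045 .5236;  python3 - <<'E'
from h import *
from plant import ctrl
import pickle
t=ctrl.get_image("top");s=ctrl.get_image("scene"); pickle.dump((t,s),open("D1.pkl","wb"))
mont("pics/w0.png",[crop(t["color"],60,120,330,320,2)[:, :390],crop(s["color"],380,130,580,330,2)])
E
```

```text
clock: 8.93
ee_pos: [0.6468, 0.2012, 0.2152]
tcp_rot: [-3.14, -0.533, 3.042]
ft_force: [-0.7, 0.0, -2.6]
grip_width: 0.0196
finger_force: 59.2
clock: 9.18
ee_pos: [0.6476, 0.2003, 0.2172]
tcp_rot: [3.141, -0.531, 3.044]
ft_force: [0.3, 0.0, -4.3]
grip_width: 0.0199
finger_force: 59.2
tool d now [-0.0496  0.0001  0.0818] tool d after turn [-0.0491  0.0001  0.0822] rotvec [ 0.0012 -0.0071 -0.001 ] q [-0.46    0.7802  0.3539  1.1702 -0.3708  1.7536  1.3665] ft [ 0.3404  0.0041 -4.339 ]
```

View pics/w0.png

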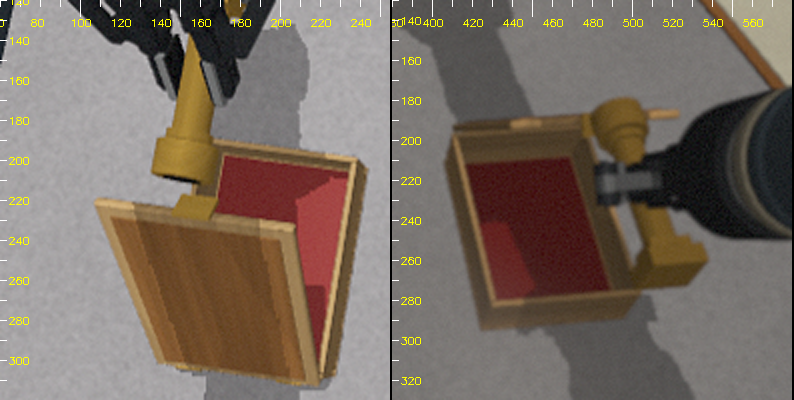

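```bash
python3 - <<'E'
from h import *
import pickle
np.set_printoptions(precision=1,suppress=True)
t,s=pickle.load(open("D1.pkl","rb"))
tcp=np.array([.6476,.2003,.2172]); Z=R.from_euler('xyz',[3.141,-.531,3.044]); 
g=tcp-.0187*Z.apply([0,0,1]); 
for off in(-.004,0,.004):
  Rs=Z*R.from_euler('y',-.5236)*R.from_euler('x',np.pi)
  c=g+np.array([0,0,-.007])+Rs.apply([off,0,0]); w=lambda v:c+Rs.apply(v)
  th=np.linspace(0,2*np.pi,60)
  for n,d,o in(("top",t,(60,120,0)),("scene",s,(380,130,392))):
    ring=lambda x:(proj(d,w(np.c_[x+0*th,.018*np.cos(th),.018*np.sin(th)]))-o[:2])*2+[o[2],0]
    a=ring(.065);b=ring(.043); f=(proj(d,w([[-.065,.018,.018],[-.065,-.018,.018],[-.065,.018,-.018],[-.065,-.018,-.018]]))-o[:2])*2+[o[2],0]
    st=(proj(d,w([[0.02,0,0]]))-o[:2])*2+[o[2],0]
    print(off,n,"end ring min/max",a.min(0),a.max(0),"inner",b.min(0),b.max(0),"foot",f.ravel(),"stem",st)
E
```

```text
-0.004 top end ring min/max [150.5 164.7] [213.3 178.1] inner [156.9 128.3] [219.2 143.6] foot [236.9 -42.1 178.2 -48.9 255.1 -18.  200.1 -24.5] stem [[194.7  99.5]]
-0.004 scene end ring min/max [588.7 100.4] [641.  132.3] inner [597.5 126.4] [650.8 157.6] foot [656.8 271.9 713.1 266.6 636.7 298.2 690.2 293. ] stem [[634.  170.2]]
0 top end ring min/max [149.4 171.4] [212.2 184.4] inner [155.7 134.9] [218.1 149.8] foot [235.8 -35.8 177.  -42.6 254.1 -12.1 199.  -18.5] stem [[193.6 105.8]]
0 scene end ring min/max [587.2  95.8] [639.2 127.8] inner [595.9 121.6] [649.  152.9] foot [654.8 266.1 710.9 260.8 634.8 292.6 688.2 287.5] stem [[632.3 165.2]]
0.004 top end ring min/max [148.2 178.1] [211.1 190.7] inner [154.6 141.5] [217.  156.1] foot [234.7 -29.4 175.9 -36.3 253.1  -6.1 197.9 -12.6] stem [[192.5 112.2]]
0.004 scene end ring min/max [585.6  91.2] [637.5 123.3] inner [594.3 116.8] [647.2 148.3] foot [652.8 260.3 708.7 255.1 633.  287.  686.3 282. ] stem [[630.5 160.4]]
```

The picture shows the stick held level: cup end at top (151,206), foot at scene about (520,270). That is within 2 mm of the model with no slip, so I'm moving in under the lid.

Scaled: 0.0274 m is 0.4384, -0.0164 m is -0.2624, -0.007 rad is -0.028.

```bash
python3 steer.py '[-0.2624,0,0.4384,0,-0.028,0,-0.2624,0,0.4384,0,0,0,-0.2624,0,0.4384,0,0,0,0,0,0,0,0,0,0,0,0,0,0,0]'; python3 go.py .5675 .2083 .0675 3.045 .5236
```

```text
clock: 9.9
ee_pos: [0.6494, 0.2017, 0.1229]
tcp_rot: [3.14, -0.522, 3.046]
ft_force: [1.0, -0.4, -2.9]
grip_width: 0.0198
finger_force: 59.3
tool d now [ 0.0436 -0.0014  0.089 ] tool d after turn [ 0.0435 -0.0013  0.089 ] rotvec [0.0012 0.0016 0.0012] q [-0.4599  0.855   0.3392  1.246  -0.3842  1.6008  1.4018] ft [ 1.0316 -0.4299 -2.922 ]
```

Units first: shifts go in shares of 62.5 mm and turns go in units of 0.25 rad. So 0.0222 m is 0.3552, 0.0109 m is 0.1744.

```bash
python3 steer.py '[0.1744,-0.0064,0.3552,0,0,0,0.1744,-0.0064,0.3552,0,0,0,0,0,0,0,0,0,0,0,0,0,0,0]'; python3 steer.py '[0.1168,-0.0032,0.2368,0,0,0,0.1168,-0.0032,0.2368,0,0,0,0.1168,-0.0032,0.2368,0,0,0,0,0,0,0,0,0,0,0,0,0,0,0]'; python3 go.py .5615 .2088 .016 3.045 .5236;  python3 - <<'E'
from h import *
from plant import ctrl
import pickle
t=ctrl.get_image("top");s=ctrl.get_image("scene"); pickle.dump((t,s),open("D2.pkl","wb"))
mont("pics/w2.png",[crop(t["color"],70,100,265,320,2),crop(s["color"],385,100,585,330,2)])
E
```

```text
clock: 10.4
ee_pos: [0.6095, 0.2049, 0.0957]
tcp_rot: [3.139, -0.52, 3.047]
ft_force: [0.4, 0.5, -3.7]
grip_width: 0.0199
finger_force: 59.3
clock: 11.02
ee_pos: [0.5686, 0.208, 0.0674]
tcp_rot: [3.14, -0.521, 3.046]
ft_force: [-0.5, -0.7, -2.8]
grip_width: 0.0202
finger_force: 59.3
tool d now [-0.0194  0.      0.0481] tool d after turn [-0.0195  0.0001  0.0481] rotvec [0.0014 0.003  0.0007] q [-0.5174  0.7949  0.3213  1.5121 -0.3948  1.3958  1.4202] ft [-0.4734 -0.7431 -2.8466]
```

View pics/w2.png

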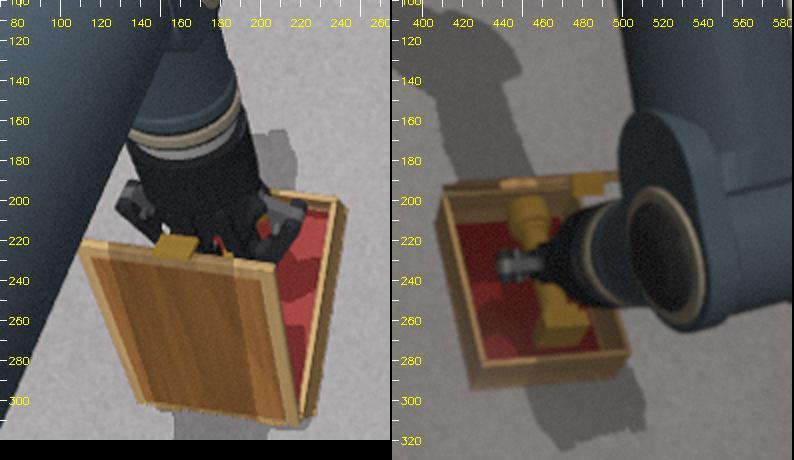

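The cup is under the lid and the foot is inside the front wall (scene foot about (470,265)). The lid hasn't moved. Before descending I want the forearm's clearance over the lid's left corner at top (109,219).

```bash
python3 - <<'E'
from h import *
import pickle
t,s=pickle.load(open("D2.pkl","rb"))
a=crop(t["color"],0,0,330,480,1);b=crop(s["color"],180,0,640,300,1)
mont("pics/full2.png",[a,b])
E
```

```text
(no output)
```

View pics/full2.png

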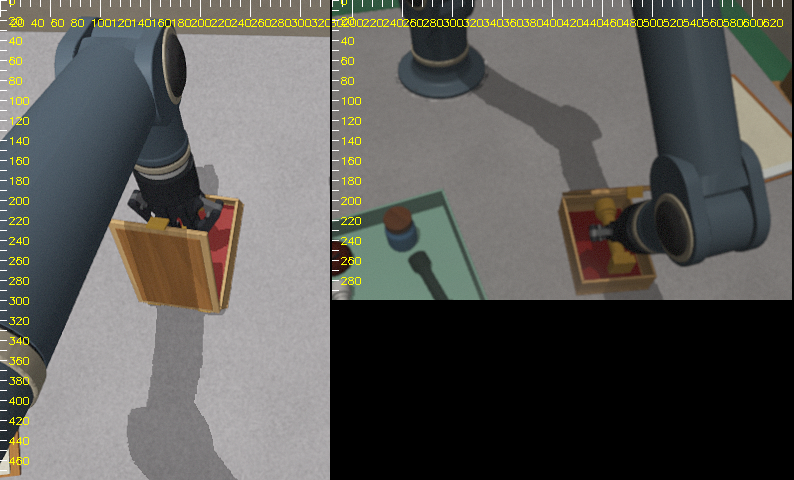

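```bash
python3 - <<'E'
from h import *
import pickle
np.set_printoptions(precision=3,suppress=True)
t,s=pickle.load(open("D2.pkl","rb"))
obs=[(t,1,[(148,130),(95,248),(45,360)]),(t,-1,[(65,68),(30,105),(0,140)]),(s,-1,[(485,2),(494,80),(503,158)]),(s,1,[(570,2),(579,65),(588,130)])]
def res(p):
    A=p[:3];B=p[3:6];o=[]; T=np.linspace(0,1,60)[:,None]; L=A*(1-T)+B*T
    for d,sg,pts in obs:
        E=d["extrinsics"]; C=-E[:3,:3].T@E[:3,3]; f=240/np.tan(np.radians(d["vfov"]/2))
        n=np.cross(L-C,B-A); n/=np.linalg.norm(n,axis=1)[:,None]
        best=[]
        for q in (1,-1):
            e=proj(d,L+q*p[6]*n); best.append(e)
        # choose right/left by mean u
        best.sort(key=lambda e:e[:,0].mean()); e=best[1] if sg>0 else best[0]
        k=np.argsort(e[:,1])
        o+=[np.interp(v,e[k,1],e[k,0])-u for u,v in pts]
    return o
r=least_squares(res,[.68,.27,.3,.3,.25,.5,.05],x_scale=[.1]*6+[.02]); print(r.x,np.array(r.fun),r.cost)
A,B,rad=r.x[:3],r.x[3:6],r.x[6]
for P in([.5823,.272,.195],[.576,.207,.195],[.5697,.1428,.195]):
    u=(B-A)/np.linalg.norm(B-A); w=np.array(P)-A; print(P,"dist",np.linalg.norm(w-u*(w@u))-rad, (A+u*(w@u)))
E
```

```text
[0.652 0.184 0.396 0.239 0.186 0.67  0.04 ] [-0.257 -0.542 -1.385 -0.    -0.974  1.427 -3.846 -0.145 -0.026 -0.468
  0.882  0.576] 10.701507400895247
[0.5823, 0.272, 0.195] dist 0.18409226184822763 [0.696 0.183 0.367]
[0.576, 0.207, 0.195] dist 0.17070044275250013 [0.692 0.184 0.37 ]
[0.5697, 0.1428, 0.195] dist 0.17673018420806727 [0.688 0.184 0.373]
```

The forearm passes about 0.17 m clear of the lid. Descending.

Scaled: 0.0125 m is 0.2, -0.005 m is -0.08, 0.003 rad is 0.012.

```bash
python3 steer.py '[-0.08,0,0.2,0,0.012,0,-0.08,0,0.2,0,0,0,-0.08,0,0.2,0,0,0,0,0,0,0,0,0,0,0,0,0,0,0]'; python3 go.py .5615 .2088 .016 3.045 .5236
```

```text
clock: 11.75
ee_pos: [0.5611, 0.2088, 0.0265]
tcp_rot: [3.141, -0.526, 3.046]
ft_force: [0.3, -0.2, -3.0]
grip_width: 0.0197
finger_force: 59.3
tool d now [-0.0056  0.      0.0089] tool d after turn [-0.0056  0.0001  0.0089] rotvec [ 0.0006 -0.0028  0.0008] q [-0.515   0.8383  0.3086  1.5393 -0.4096  1.3337  1.437 ] ft [ 0.2729 -0.2236 -2.978 ]
```

```bash
python3 steer.py '[-0.0288,0,0.0496,0,-0.012,0,-0.0288,0,0.0496,0,0,0,-0.0224,0,0.0336,0,0,0,0,0,0,0,0,0,0,0,0,0,0,0,0,0,0,0,0,0]'; python3 go.py .5615 .2088 .0145 3.045 .5236
```

```text
clock: 12.5
ee_pos: [0.5612, 0.2088, 0.0169]
tcp_rot: [3.14, -0.523, 3.046]
ft_force: [0.5, 0.5, -2.8]
grip_width: 0.0198
finger_force: 59.3
tool d now [-0.0015  0.      0.0019] tool d after turn [-0.0015  0.      0.0019] rotvec [0.0008 0.0002 0.0008] q [-0.5141  0.8491  0.3062  1.5429 -0.4129  1.3171  1.441 ] ft [ 0.5372  0.4987 -2.7704]
```

Still hanging with its full weight, so I'll go down about 1 mm per row and watch for the load to come off.

Scaled: 0.001 m is 0.016, -0.0006 m is -0.0096.

```bash
python3 steer.py '[-0.0096,0,0.016,0,0,0,0,0,0,0,0,0,0,0,0,0,0,0]'; python3 steer.py '[-0.0096,0,0.016,0,0,0,0,0,0,0,0,0,0,0,0,0,0,0]';
```

```text
clock: 12.88
ee_pos: [0.5611, 0.2088, 0.0156]
tcp_rot: [3.14, -0.524, 3.046]
ft_force: [-0.8, -0.3, -2.6]
grip_width: 0.0199
finger_force: 59.3
clock: 13.25
ee_pos: [0.5612, 0.2088, 0.0145]
tcp_rot: [3.14, -0.523, 3.046]
ft_force: [-0.3, -0.8, -2.8]
grip_width: 0.0196
finger_force: 59.6
```

```bash
for i in 1 ; do python3 steer.py '[-0.008,0,0.0144,0,0,0,0,0,0,0,0,0,0,0,0,0,0,0]'; done; python3 steer.py '[-0.008,0,0.0144,0,0,0,0,0,0,0,0,0,0,0,0,0,0,0]'
```

```text
clock: 13.62
ee_pos: [0.5612, 0.2088, 0.0145]
tcp_rot: [3.14, -0.524, 3.046]
ft_force: [-0.6, -0.6, 5.1]
grip_width: 0.0201
finger_force: 59.9
clock: 14.0
ee_pos: [0.5612, 0.2088, 0.0144]
tcp_rot: [3.14, -0.524, 3.046]
ft_force: [-0.2, -1.1, 10.2]
grip_width: 0.0195
finger_force: 60.5
```

Contact came at TCP z 0.0145, the same height as in the tote. I'll ease the preload and let go.

Scaled: -0.0009 m is -0.0144, 0.0005 m is 0.008.

```bash
python3 steer.py '[0.008,0,-0.0144,0,0,0,0,0,0,0,0,0,0,0,0,0,0,0]'; python3 steer.py '[0,0,0,0,0,0,0,0,0,0,0,0,0,0,0,0,0,0,0,0,0,0,0,0]' .045; python3 go.py .5675 .2083 .0675 3.045 .5236
```

```text
clock: 14.38
ee_pos: [0.5612, 0.2088, 0.0145]
tcp_rot: [3.14, -0.524, 3.046]
ft_force: [-0.2, -0.5, 7.4]
grip_width: 0.0203
finger_force: 60.1
clock: 14.88
ee_pos: [0.5611, 0.2088, 0.0132]
tcp_rot: [3.141, -0.524, 3.046]
ft_force: [0.8, -0.3, 0.2]
grip_width: 0.0451
finger_force: 0.0
tool d now [ 0.0216  0.0002 -0.0502] tool d after turn [ 0.0216  0.0002 -0.0502] rotvec [ 0.0005 -0.0001  0.0007] q [-0.5135  0.8539  0.3052  1.5435 -0.4141  1.3123  1.4424] ft [ 0.8457 -0.3246  0.2034]
```

Scaled: -0.04 m is -0.64, -0.03 m is -0.48.

```bash
python3 steer.py '[0.064,0,-0.192,0,0,0,0.064,0,-0.192,0,0,0,0.064,0,-0.24,0,0,0,0.064,0,-0.32,0,0,0,0,0,-0.48,0,0,0,0,0,-0.64,0,0,0,0,0,-0.64,0,0,0,0,0,-0.64,0,0,0,0,0,0,0,0,0]' ; python3 go.py .66 .20 .30 3.045 0
```

```text
clock: 16.0
ee_pos: [0.6542, 0.1991, 0.2065]
tcp_rot: [3.139, -0.516, 3.046]
ft_force: [-0.4, -0.3, 0.8]
grip_width: 0.0448
finger_force: 0.0
tool d now [ 0.0411  0.0017 -0.0842] tool d after turn [-0.0057  0.0015 -0.0935] rotvec [ 0.0026 -0.5157  0.0001] q [-0.4578  0.7904  0.3551  1.171  -0.3711  1.7292  1.3742] ft [-0.3971 -0.2827  0.7646]
```

Scaled: -0.05 m is -0.8, -0.027 m is -0.432, -0.172 rad is -0.688.

```bash
python3 steer.py '[0.208,0,-0.432,0,-0.688,0,0.208,0,-0.432,0,-0.688,0,0.208,0,-0.432,0,-0.688,0,0,-0.8,0,0,0,0,0,-0.8,0,0,0,0,0,-0.8,0,0,0,0,0,-0.8,0,0,0,0,0,0,0,0,0,0,0,0,0,0,0,0]' 0; python3 go.py .559 .2091 .25 3.045 0; python3 - <<'E'
from h import *
from plant import ctrl
import pickle
t=ctrl.get_image("top");s=ctrl.get_image("scene"); pickle.dump((t,s),open("D3.pkl","wb"))
mont("pics/placed.png",[crop(t["color"],100,180,250,320,2),crop(s["color"],385,160,530,305,3)])
E
```

```text
clock: 17.12
ee_pos: [0.623, 0.0023, 0.2907]
tcp_rot: [3.14, -0.008, 3.046]
ft_force: [-0.1, 0.2, 0.3]
grip_width: -0.0001
finger_force: 0.0
tool d now [0.0832 0.1997 0.0417] tool d after turn [0.0837 0.1997 0.0407] rotvec [ 0.002  -0.0085  0.0006] q [-0.4378  0.3648  0.5001  1.6061 -0.1854  1.2262  1.5738] ft [-0.1298  0.1993  0.333 ]
```

View pics/placed.png

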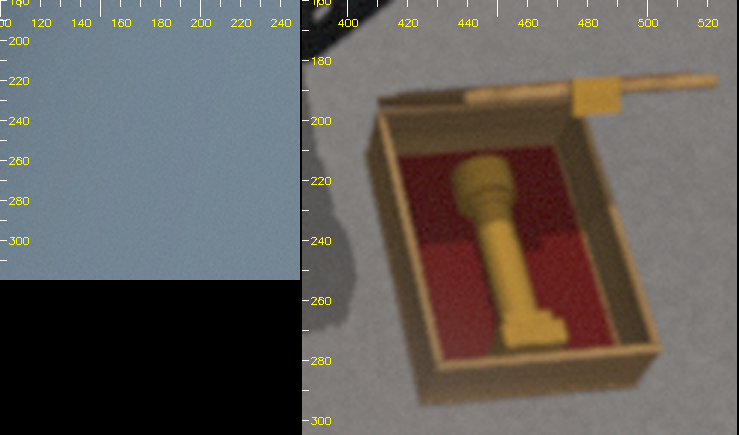

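The scene view shows the candlestick lying flat and lengthwise in the box (cup (444,218), foot (462,268)), with the lid unmoved. Now to the lid.

Scaled: 0.05 m is 0.8, 0.0208 m is 0.3328, -0.008 rad is -0.032.

```bash
python3 steer.py '[0.3328,0.8,0,0.008,-0.032,0,0.3328,0.8,0,0,0,0,0.3328,0.8,0,0,0,0,0.3328,0.8,0,0,0,0,0,0,0.32,0,0,0,0,0,0.32,0,0,0,0,0,0,0,0,0]'; python3 go.py .559 .2091 .058 3.045 0
```

```text
clock: 18.1
ee_pos: [0.5584, 0.2099, 0.2492]
tcp_rot: [-3.139, -0.003, 3.048]
ft_force: [-0.3, 0.2, 0.1]
grip_width: 0.0
finger_force: 0.0
tool d now [-0.0013 -0.0002  0.1912] tool d after turn [-0.0007 -0.0008  0.1912] rotvec [-0.0028 -0.003   0.003 ] q [-0.7526  0.3395  0.4192  1.7231 -0.1502  1.1148  1.1894] ft [-0.2586  0.2287  0.0753]
```

```bash
python3 steer.py '[0,0,0.24,0,0,0,0,0,0.24,0,0,0,0,0,0.24,0,0,0,0,0,0.24,0,0,0,0,0,0.24,0,0,0]'; python3 steer.py '[0,0,0.24,0,0,0,0,0,0.24,0,0,0,0,0,0.24,0,0,0,0,0,0.16,0,0,0,0,0,0,0,0,0]'
```

```text
clock: 18.73
ee_pos: [0.56, 0.2085, 0.1749]
tcp_rot: [-3.141, 0.0, 3.045]
ft_force: [-1.3, 1.0, 1.7]
grip_width: -0.0001
finger_force: 0.6
clock: 19.35
ee_pos: [0.5594, 0.2082, 0.1198]
tcp_rot: [-3.139, -0.001, 3.045]
ft_force: [-0.2, -0.4, 0.2]
grip_width: -0.0003
finger_force: 0.0
```

```bash
python3 steer.py '[0,0,0.24,0,0,0,0,0,0.24,0,0,0,0,0,0.24,0,0,0,0,0,0.128,0,0,0,0,0,0,0,0,0]'; python3 steer.py '[0,0,0.064,0,0,0,0,0,0.048,0,0,0,0,0,0.032,0,0,0,0,0,0,0,0,0,0,0,0,0,0,0]'
```

```text
clock: 19.98
ee_pos: [0.5591, 0.2081, 0.0667]
tcp_rot: [-3.139, -0.002, 3.045]
ft_force: [0.2, 0.4, 1.1]
grip_width: -0.0003
finger_force: 0.0
clock: 20.6
ee_pos: [0.5598, 0.2085, 0.0588]
tcp_rot: [-3.141, 0.0, 3.045]
ft_force: [1.3, -0.2, -0.1]
grip_width: 0.0002
finger_force: 0.2
```

Still light. I'll press until it meets the rim.

```bash
python3 steer.py '[0,0,0.016,0,0,0,0,0,0.016,0,0,0,0,0,0,0,0,0,0,0,0,0,0,0]'; python3 steer.py '[0,0,0.016,0,0,0,0,0,0,0,0,0,0,0,0,0,0,0]'
```

```text
clock: 21.1
ee_pos: [0.5599, 0.2085, 0.0576]
tcp_rot: [-3.141, 0.0, 3.045]
ft_force: [-0.8, -0.1, 6.1]
grip_width: -0.0001
finger_force: 3.1
clock: 21.48
ee_pos: [0.5599, 0.2085, 0.0575]
tcp_rot: [-3.141, -0.0, 3.045]
ft_force: [-4.4, -1.2, 12.7]
grip_width: 0.0001
finger_force: 6.2
```

It stops at z = 0.0575, the shut height, with 12.7 N. One more press nearer the free edge, then I'll back off.

```bash
python3 steer.py '[0,0,-0.32,0,0,0,-0.8,0,0,0,0,0,0,0,0,0,0,0,0,0,0.192,0,0,0,0,0,0.08,0,0,0,0,0,0.048,0,0,0,0,0,0.016,0,0,0,0,0,0.016,0,0,0,0,0,0,0,0,0,0,0,0,0,0,0]'; python3 -c "
from plant import ctrl; s=ctrl.state(); print(s['ee_pos'],s['ft_force'])"
```

```text
clock: 22.72
ee_pos: [0.6077, 0.2038, 0.0572]
tcp_rot: [-3.141, -0.004, 3.046]
ft_force: [-12.1, -2.4, 25.7]
grip_width: -0.0001
finger_force: 13.0
[0.60768039 0.20375481 0.05720964] [-12.05684431  -2.38341395  25.72324967]
```

Scaled: -0.06 m is -0.96, -0.05 m is -0.8.

```bash
python3 steer.py '[0,0,-0.16,0,0,0,0,0,-0.64,0,0,0,0,0,-0.96,0,0,0,0,0,-0.96,0,0,0,0,-0.8,-0.48,0,0,0,0,-0.96,0,0,0,0,0,-0.96,0,0,0,0,0,0,0,0,0,0,0,0,0,0,0,0]'; python3 - <<'E'
from h import *
from plant import ctrl
t=ctrl.get_image("top");s=ctrl.get_image("scene")
mont("pics/end.png",[cv2.resize(s["color"],(400,300)),crop(s["color"],395,165,525,300,3)])
E
```

```text
clock: 23.85
ee_pos: [0.5929, 0.0354, 0.2535]
tcp_rot: [-3.141, -0.001, 3.046]
ft_force: [0.7, 0.8, -0.1]
grip_width: -0.0001
finger_force: 0.0
```

View pics/end.png

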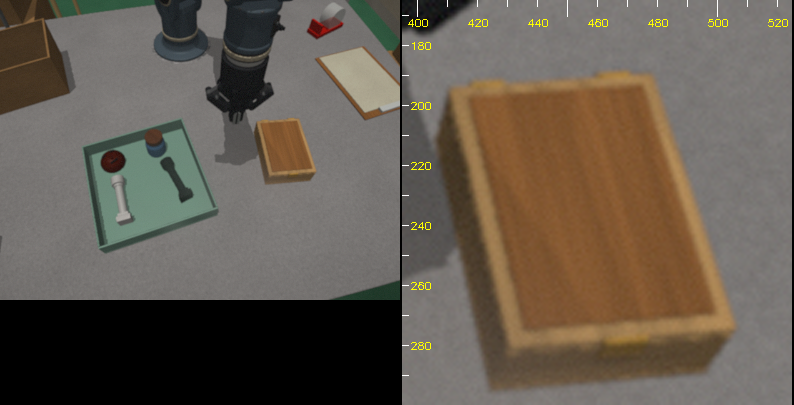

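The picture shows the lid shut flat on the rim (front edge at scene rows 276–283). The tote still holds the other four pieces where they lay, and the arm is clear.

```bash
python3 -c "
from plant import ctrl; print(ctrl.hand_in())"
```

```text
the job is handed in; nothing more can be done
None
```

The brass candlestick lies flat and lengthwise in the presentation box with the lid pressed shut, the other four pieces look undisturbed in the tote, and the job was handed in at about 24 s.

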